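# Push a found tin through the sprung flap of the lost-property box

## Robot

A 6-joint arm with a two-finger parallel gripper is mounted at the origin on the work surface. World frame = base frame: x ahead of the robot, y to its left, z up, the work surface at z = 0. Lengths are in m, angles in rad, forces in N, time in s.
With the tool pointing down it reaches from about 0.25 to 0.775 m from the base axis. Payload 8.9 kg.
Tool frame: the origin (TCP) lies midway between the tips of the shut fingers; the grasp point (between the pads) lies r.hold_point_z behind it (r.hold_point_z is the distance from the TCP to the grasp point, in m); z points along the fingers, y is the line along which they close (so a half turn about z gives the same grasp; the last joint's range is limited). The gripper opens to 85 mm and grips with 20 to 120 N. Pads are 22 mm wide; open, the fingers measure 114 mm over their backs; the gripper's body (76 mm by 85 mm) begins 54 mm behind the grasp point. The pads swing forward as they close: fully open they stand 13 mm farther back than shut.
Start: joints at [-1.369, 0.291, -0.153, 1.127, 0, 1.431], TCP at [0.175, -0.495, 0.231] pointing down, gripper open.
Joint ranges: [-2.52, 2.52], [-0.91, 1.74], [-1.3, 1.37], [-1.96, 2.02], [-1.52, 1.47], [-3.14, 3.14]. Speed limits (rad/s): [2.22, 2.22, 2.79, 3.14, 3.14, 3.14].

## Interface

Orientations are given as [roll, pitch, yaw] about the fixed x, y, z axes, in that order (R = Rz(yaw) Ry(pitch) Rx(roll)).
In Python, from rig import r, viewer, job_done, finder gives the robot as it stands.
- The arm moves only by the tool send_rows, never from a script. Its argument "steps" is a list of rows, each a list of 7 numbers: the turn, a rotation vector about the tool's x, y, z in degrees, then the shift along the tool's x, y, z in m, then the opening in per cent of the stroke, from 0 (shut) to 100 (fully open). A call has 1 to 20 rows; each row shifts and turns the commanded pose from where the row before left it, along the tool's axes as they then stand; what a row does not reach is not made up. A row lasts 1/8 s, in which the tool goes at most 62.5 mm and 10.7 degrees, less where a joint would pass 70% of its speed; a pose out of reach is approached as far as the arm can. A call is refused whole if a number of a shift passes 0.0625 or a number of a turn 10.7, either way. A call with a gripper value outside its range is refused whole. The fingers move at their own pace and stop on an object; "force" is the grip in N (left out, the last holds). Time passes only in rows, so rows that do not move let the fingers close. It gives the time, the measured TCP pose, the force, the opening and the grip force at its end, in the units of the state.
- r.state(): the state, without advancing time (a new reading comes with each control period).
- viewer.grab_frame(name): name is "scene" or "top"; returns (picture, depth): 480x640x3 uint8, red, green, blue; 480x640 float32, m along the optical axis (not along the pixel's ray), 0 where there is no reading.
- viewer.camera_params(name): a dict with "mtx" (3x3 intrinsics, pixels), "dist" ([k1, k2, p1, p2, k3] as OpenCV has them; the pictures are not rectified), "T" (4x4, takes a point from camera to world coordinates). Camera axes: x right, y up, looking along -z (the intrinsics and any distortion apply to the point x, -y, -z); pixel columns grow to the right and rows downward; lengths in m; the calibration is good to about 2 mm. A picture is of the moment at which its call begins. camera_params takes no time and is no camera call.
- job_done(): hands the job in; it is judged then, once.
Trained networks look in the newest picture that a camera, given by its name, has taken for a name from the list of things; names that differ only in an ending like _2 or _b are one class to them, and where a whole thing is asked for, a point or a joint stands for the part that bears it (a point fixed in the world has none). Each returns a list of dicts, best first, with "conf" (0 to 1); they miss things now and then, are a little off and sometimes report something else, mostly with a low value. They report only what shows in the picture. A call takes as long as a camera call. They do not tell look-alikes from the thing itself.
- finder.outline_of(thing, camera): "region" (480x640 bool, what is visible of it) and "location" ([column, row] in pixels, amid what is visible of it).
The state is a dict: "t": time; "joints": joint angles; "joint_vel": joint speeds; "tau": joint torques, N m; "tool_pos": TCP position; "tool_rot": TCP orientation; "force": force on the tool from outside, world axes, zero at the start; "torque": the same for the moment, N m; "grip_width": opening from 0.0 (shut) to 1.0 (fully open); "grip_force": force on a finger pad.
Only numpy, scipy, OpenCV 4.12 (cv2) and the standard library are available. Lean on these libraries where they do the work, as an engineer would, in place of code of your own. Each camera call takes 0.05 s, during which the arm holds its last target. There are 200 camera calls.

## Task

A pocket tin found in the laundry lies on the sill of the lost-property box. With one finger push the box's sprung flap open and hold it open, and with the other finger push the tin off the sill so that it drops into the box, then let the flap close. Only push the tin, do not lift it, and leave the car key on the sill and everything on the bench where they are.

Things in the scene. Friction and masses are not known exactly. Their poses are not given: they have to be found in the camera images.
- dropbox: Lost-property box: white sheet-steel, fixed on the bench, 260 mm deep (x), 360 wide (y), 162 high. Origin at bench level straight below the middle of the sill's rear edge; x runs from sill through flap to the back, y left along the sill, z up. Front half (x -130 to 0): flat grey sill. Behind x = 0: the mouth, 344 mm wide, with the flap over it, then the flat hood top. Hollow below; inner floor 6 mm up.
- lip (a point): Middle of the sill's rear edge, on its upper face (box frame 0, 0, 110 mm); axes as the box. The sill is a level plate, open to the front (130 mm deep) and above; side walls stand 10 mm above it (inner faces at y +-177 mm). A thing whose middle is pushed past this edge tips and drops into the box if the flap is open.
- hinge (a point): Middle of the flap's hinge line, along the box's y (box frame 46, 0, 159 mm): 49 mm above the sill, 46 mm behind its rear edge. Axes as the box. The hood top starts just behind it and is 162 mm above the bench (52 mm above the sill), 50 to 130 mm behind the sill's edge; nothing stands above it.
- flap (a joint): Flap opening in rad: 0 shut (start), growing as its lower edge is pushed inward and down; stop at 1.1. At 0.7 rad it hangs about vertical, lower edge 15 mm below the sill and 44 mm behind the sill's edge. A spring shuts it when let go: under 1 N at the lower edge starts it, 3 to 4 N at sill level holds 0.7 rad. A fingertip a few mm above sill level moving inward anywhere along its width opens it.
- flap_edge (a point): Middle of the flap's free lower edge; moves with the flap. The flap is a plain aluminium plate 344 mm wide, 64 mm long from hinge to this edge, sloping 48 deg from level when shut; this edge then lies 3 mm behind the sill's rear edge, 1 mm above sill level.
- tin: Closed pocket tin of bare metal, a flat box 40 mm (its x) by 64 mm (its y) by 20 mm high, 50 to 100 g, raised panel on the lid. Origin: centre of its underside. Starts on the sill left or right of the middle, long side along the sill's rear edge within 0.25 rad, its centre 50 to 70 mm in front of the edge and 70 to 110 mm off the middle.
- car_key: Black car key (50 x 32 x 13 mm) with a steel split ring, 74 mm long in all (its x, ring at +x). Origin: middle of its length, underside. Lies on the sill on the other side of the middle from the tin, length across the sill within 0.25 rad, its centre 50 to 70 mm in front of the edge and 70 to 110 mm off the middle. It stays there.
- spotting_bottle: Small yellow spotting bottle with a nozzle, 38 mm across, 118 mm tall, standing on the bench left of the box. Origin: centre of its underside. Leave alone.
- jug: Clear plastic measuring jug, 90 mm across, 130 mm tall, on the bench right of the box; handle on its own +y side. Origin: centre of its underside. Leave alone.
- spotting_brush: Wooden spotting brush 175 mm long (its x), 29 mm high, lying on the bench farther left of the box. Origin: near its middle, at bench level. Leave alone.
Things that resemble listed ones, but are neither listed nor needed, are in the scene too. Of the things shaped like the tin, the metal one is meant.

How it is judged:
On the way, in this order (a step that is already met when the one before it is completed fails the run):
1. a finger holds the flap open (at least 0.2 rad) while the tin still lies on the sill (value of joint flap above 0.2 rad and contact force between the fingers and flap above 0.3 N and x of tin in the frame of dropbox below 0 m and z of tin in the frame of dropbox above 0.1 m), for 0.1 s.
2. the tin has dropped into the box while a finger still holds the flap open (z of tin in the frame of dropbox between -0.01 and 0.06 m and x of tin in the frame of dropbox between -0.13 and 0.13 m and y of tin in the frame of dropbox between -0.18 and 0.18 m and value of joint flap above 0.2 rad and contact force between the fingers and flap above 0.2 N), for 0.05 s.
At the end, for the whole second after the job is handed in: The tin lies at rest inside the box (its origin less than 60 mm above the bench, within the box's walls), the flap is shut (under 0.06 rad), the car key has moved less than 20 mm and the bottle, jug and brush less than 30 mm (z of tin in the frame of dropbox between -0.01 and 0.06 m and x of tin in the frame of dropbox between -0.13 and 0.13 m and y of tin in the frame of dropbox between -0.18 and 0.18 m and linear speed of tin below 0.02 m/s and value of joint flap below 0.06 rad and distance of car_key from where it was at the start of the episode below 0.02 m and distance of each of spotting_bottle, jug, spotting_brush from where it was at the start of the episode below 0.03 m); the robot touches nothing.
It fails at once if the tin is lifted off the sill (its underside centre more than 12 mm above the sill) (z of tin in the frame of dropbox above 0.122 m).
It fails at once if the car key is disturbed (moved 20 mm or more) (distance of car_key from where it was at the start of the episode above 0.02 m).
It fails at once if something on the bench is disturbed (moved 30 mm or more) (distance of any of spotting_bottle, jug, spotting_brush from where it was at the start of the episode above 0.03 m).
It also fails if it takes over 45 s, if anything falls off the work surface, if the arm or the gripper's body presses on something with over 40 N, if the wrist force passes 120 N, or if a joint passes its speed limit or range.

## Working session

There is one attempt and no reset: what is moved stays moved. The work goes in short steps, Python scripts to look and compute and a tool call to move; the robot and the scene stay as the last step left them, time stands still between calls to the robot, and variables do not carry over. Pictures are saved under pics/ and viewed, at most 10 in all, crops included, and the job is handed in when it is done.

Besides the shell and the picture viewer there is one more tool, called by a JSON object that holds its "name" and its "arguments", one argument or row to a line. send_rows: Moves the arm, as the interface text tells. Its arguments: {"type":"object","properties":{"steps":{"type":"array","items":{"type":"array","items":{"type":"number"}}},"force":{"type":"number"}},"required":["steps"]}

```bash
mkdir -p pics; cat > h.py <<'E'
import numpy as np, cv2
from rig import r, viewer, job_done, finder
def pts(cam,depth,mask):
    p=viewer.camera_params(cam); v,u=np.nonzero(mask&(depth>0)); d=depth[v,u]
    n=cv2.undistortPoints(np.stack([u,v],1).astype(np.float64)[:,None],p["mtx"],np.array(p["dist"]))[:,0]
    c=np.stack([n[:,0]*d,-n[:,1]*d,-d,np.ones_like(d)],1)
    return (c@np.array(p["T"]).T)[:,:3],u,v
E
python3 - <<'E'
from h import *
for c in("top","scene"):
    im,d=viewer.grab_frame(c); cv2.imwrite(f"pics/{c}1.png",im[...,::-1]); np.save(f"pics/{c}d.npy",d)
    p=viewer.camera_params(c); print(c,np.round(p["T"],3).tolist())
    for n in("dropbox","flap","tin","car_key","spotting_bottle","jug"):
        for o in finder.outline_of(n,c)[:4]:
            P,u,v=pts(c,d,o["region"]); 
            if len(P): print(n,round(o["conf"],2),np.round(o["location"]),len(P),np.round(np.median(P,0),3),np.round(np.percentile(P,2,0),3),np.round(np.percentile(P,98,0),3))
print(r.state())
E
```

```text
top [[0.012, 0.994, -0.109, 0.425], [-1.0, 0.012, 0.0, 0.069], [0.002, 0.109, 0.994, 1.224], [0.0, 0.0, 0.0, 1.0]]
dropbox 0.78 [361. 214.] 22299 [ 0.6   -0.041  0.122] [ 0.46  -0.214  0.07 ] [0.717 0.133 0.167]
flap 0.7 [364. 204.] 4352 [ 0.616 -0.038  0.14 ] [ 0.588 -0.201  0.114] [0.643 0.125 0.165]
tin 0.92 [274. 330.] 497 [0.355 0.14  0.022] [0.329 0.111 0.015] [0.379 0.17  0.027]
tin 0.89 [326. 320.] 536 [0.378 0.025 0.022] [ 0.349 -0.002  0.003] [0.409 0.054 0.027]
tin 0.84 [320. 244.] 621 [0.531 0.053 0.132] [0.51  0.022 0.121] [0.552 0.083 0.136]
car_key 0.66 [404. 251.] 367 [ 0.518 -0.126  0.125] [ 0.493 -0.143  0.115] [ 0.562 -0.111  0.129]
spotting_bottle 0.56 [252. 226.] 323 [0.576 0.186 0.078] [0.563 0.172 0.001] [0.598 0.206 0.113]
jug 0.77 [495. 232.] 2336 [ 0.568 -0.352  0.066] [ 0.521 -0.399  0.002] [ 0.607 -0.29   0.134]
scene [[0.556, -0.676, 0.484, 1.04], [0.831, 0.461, -0.312, -0.252], [-0.012, 0.576, 0.818, 0.942], [0.0, 0.0, 0.0, 1.0]]
dropbox 0.84 [281. 291.] 23669 [ 0.653 -0.059  0.112] [ 0.466 -0.216  0.012] [0.73  0.137 0.162]
dropbox 0.71 [304. 232.] 588 
[... 691 characters left out ...]
  0.129]
{'t': 0.7, 'joints': array([-1.36929762e+00,  2.90734281e-01, -1.53395431e-01,  1.12672501e+00,
       -3.40483133e-05,  1.43149061e+00]), 'joint_vel': array([ 8.05574419e-04,  1.60408554e-03, -4.48100345e-04, -1.06751807e-04,
        8.00570527e-05, -2.49563680e-04]), 'tau': array([-1.17398949e-04, -5.36903715e+01,  3.31602180e+01,  1.66074369e-03,
       -1.43781263e-04,  2.59072401e-06]), 'tool_pos': array([ 0.17546636, -0.49479529,  0.23128899]), 'tool_rot': array([-3.14153010e+00,  2.56098822e-05,  3.40804418e-01]), 'force': array([ 0.03042795, -0.34502146, -0.09343124]), 'torque': array([0.02914846, 0.06158183, 0.00821649]), 'grip_force': 0.0, 'grip_width': 0.9987702854658812}
```

```bash
python3 - <<'E'
from h import *
T={}
for c in("top","scene"):
    d=np.load(f"pics/{c}d.npy")
    # hood top plane & flap line
    P,u,v=pts(c,d,np.ones((480,640),bool))
    b=(P[:,0]>.4)&(P[:,0]<.8)&(P[:,1]>-.27)&(P[:,1]<.2)
    hood=P[b&(abs(P[:,2]-.164)<.008)]
    print(c,"hood",np.round(cv2.minAreaRect(hood[:,:2].astype(np.float32)*1000),1) if 0 else cv2.minAreaRect(hood[:,:2].astype(np.float32)*1000),np.median(hood[:,2]))
    sill=P[b&(abs(P[:,2]-.112)<.006)&(P[:,0]<.6)]
    print(" sill",cv2.minAreaRect(sill[:,:2].astype(np.float32)*1000),np.median(sill[:,2]))
    for n,lo in(("tin",.12),("car_key",.112)):
        q=None
        import itertools
        box=(P[:,0]>.47)&(P[:,0]<.575)
        s=(P[:,1]>0)&(P[:,1]<.11) if n=="tin" else (P[:,1]<-.08)&(P[:,1]>-.18)
        q=P[box&s&(P[:,2]>lo+.003)]
        print(" ",n,len(q),cv2.minAreaRect(q[:,:2].astype(np.float32)*1000),np.median(q[:,2]))
a=cv2.imread("pics/top1.png")[150:400,200:560]; b=cv2.imread("pics/scene1.png")[150:400,80:440]
cv2.imwrite("pics/c1.png",cv2.resize(np.vstack([a[:,:],b]),None,fx=1.2,fy=1.2))
E
```

```text
top hood ((673.9337768554688, -34.30247497558594), (95.73716735839844, 358.99072265625), 4.04863977432251) 0.16360649011879091
 sill ((527.7083740234375, -17.289382934570312), (140.6245880126953, 410.61456298828125), 3.859483480453491) 0.11179121789424884
  tin 607 ((531.5106811523438, 52.712364196777344), (63.520729064941406, 39.97829055786133), 81.23429107666016) 0.1318440944270649
  car_key 532 ((522.6370849609375, -129.8011932373047), (99.41136932373047, 103.58014678955078), 89.97040557861328) 0.12312683352404008
scene hood ((676.2294921875, -31.743011474609375), (88.5666732788086, 361.21185302734375), 3.9800186157226562) 0.1602339484265899
 sill ((526.8753051757812, -16.346893310546875), (141.80636596679688, 414.435791015625), 3.389575242996216) 0.10851082530210787
  tin 477 ((530.6630859375, 54.66257858276367), (64.21400451660156, 40.32271957397461), 80.08029174804688) 0.12824809821628957
  car_key 346 ((521.6199951171875, -124.66942596435547), (59.49216079711914, 32.19374465942383), 12.520727157592773) 0.12111385763423749
```

View pics/c1.png

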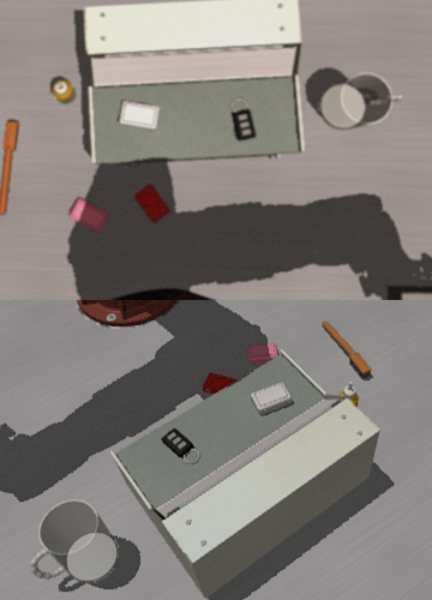

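The metal tin lies on the sill at the left, near (131, 115) in the upper crop. The key is on the right at (243, 122), and the two coloured look-alikes are on the bench in front. From the fit, the box origin is about (0.5915, -0.040) with a yaw of 4°. The tin's centre is at about (-54, 98) mm in the box frame, turned -13°.

{"name": "send_rows", "arguments": {
  "steps": [
    [0,0,-6.65,0,0,0,100],
    [0,0,-6.65,0,0,0,100],
    [0,0,0,0.039,-0.0173,0,100],
    [0,0,0,0.039,-0.0173,0,100],
    [0,0,0,0.039,-0.0173,0,100],
    [0,0,0,0.039,-0.0173,0,100],
    [0,0,0,0.039,-0.0173,0,100],
    [0,0,0,0.039,-0.0173,0,100],
    [0,0,0,0.039,-0.0173,0,100],
    [0,0,0,0.039,-0.0173,0,100],
    [0,0,0,0.039,-0.0173,0,100],
    [0,0,0,0.039,-0.0173,0,100],
    [0,0,0,0.039,-0.0173,0,100],
    [0,0,0,0.039,-0.0173,0,100],
    [0,0,0,0.039,-0.0173,0,100],
    [0,0,0,0.039,-0.0173,0,100],
    [0,0,0,0,0,0.03,100],
    [0,0,0,0,0,0.03,100],
    [0,0,0,0,0,0,100]
  ]
}}

```text
t: 3.08
tool_pos: [0.5015, 0.005, 0.1698]
tool_rot: [-3.139, 0.003, 0.573]
force: [0.0, -0.8, 0.6]
grip_width: 0.995
grip_force: 0.0
```

```bash
python3 - <<'E'
from h import *
print(r.hold_point_z, r.state()["tool_pos"],r.state()["tool_rot"])
o=[]
for c in("top","scene"):
    im,d=viewer.grab_frame(c); P,u,v=pts(c,d,np.ones((480,640),bool))
    b=(P[:,0]>.44)&(P[:,0]<.58)&(P[:,1]>-.1)&(P[:,1]<.13)&(P[:,2]>.14)&(P[:,2]<.20)
    q=P[b]; 
    if c=="scene":
        for lo,hi in((-.1,.0),(.0,.13)):
            s=q[(q[:,1]>lo)&(q[:,1]<hi)]
            if len(s): print(lo,len(s),np.round(s.min(0),3),np.round(s.max(0),3))
    o.append(im[150:400,200:560] if c=="top" else im[120:370,80:440])
cv2.imwrite("pics/c2.png",cv2.resize(np.vstack(o)[...,::-1],None,fx=1.2,fy=1.2))
E
```

```text
0.0187 [0.50148281 0.00503337 0.16976928] [-3.13907361e+00  2.91612689e-03  5.73173688e-01]
-0.1 35 [ 0.527 -0.046  0.186] [ 0.539 -0.024  0.2  ]
0.0 56 [0.469 0.035 0.183] [0.489 0.053 0.2  ]
```

View pics/c2.png

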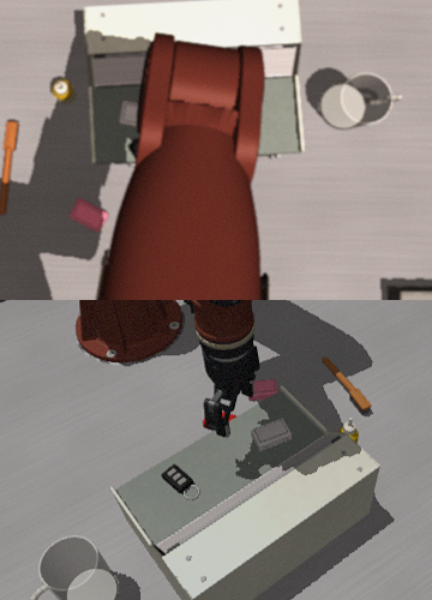

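The scene view shows finger A near (212, 410), right of the tin, and the tin at (270, 433). The fingertips measure at about 0.183, which matches a tip 13 mm above the TCP. I'll go down next.

{"name": "send_rows", "arguments": {
  "steps": [
    [0,0,0,0,0,0.03,100],
    [0,0,0,0,0,0.025,100],
    [0,0,0,0,0,0.007,100],
    [0,0,0,0,0,0.005,100],
    [0,0,0,0,0,0,100]
  ]
}}

```text
t: 3.8
tool_pos: [0.5036, 0.0046, 0.1051]
tool_rot: [3.141, -0.001, 0.573]
force: [-0.6, 0.2, 0.5]
grip_width: 0.999
grip_force: 0.0
```

{"name": "send_rows", "arguments": {
  "steps": [
    [0,0,0,0,0,0.002,100],
    [0,0,0,0.0088,0.0048,0,100],
    [0,0,0,0.0088,0.0048,0,100],
    [0,0,0,0.007,0.00385,0,100],
    [0,0,0,0.007,0.00385,0,100],
    [0,0,0,0.007,0.00385,0,100],
    [0,0,0,0.007,0.00385,0,100],
    [0,0,0,0.007,0.00385,0,100],
    [0,0,0,0,0,0,100],
    [0,0,0,0,0,0,100]
  ]
}}

```text
t: 5.05
tool_pos: [0.5627, 0.009, 0.1023]
tool_rot: [-3.141, 0.0, 0.573]
force: [-0.2, 0.3, -0.2]
grip_width: 1.0
grip_force: 0.3
```

```bash
python3 - <<'E'
from h import *
s=r.state(); p=s["tool_pos"]; print(p,s["force"])
c,sn=np.cos(.07),np.sin(.07); B=np.array([[c,sn],[-sn,c]]); o=np.array([.5915,-.04])
print("tcp box",B@(p[:2]-o))
im,d=viewer.grab_frame("scene"); P,u,v=pts("scene",d,np.ones((480,640),bool)); Q=(P[:,:2]-o)@B.T
m=(Q[:,1]>.03)&(Q[:,1]<.15)&(abs(P[:,2]-.1285)<.004)&(Q[:,0]>-.1)&(Q[:,0]<.01)
print(m.sum(),np.round(cv2.minAreaRect((Q[m]*1000).astype(np.float32)),1) if 0 else cv2.minAreaRect((Q[m]*1000).astype(np.float32)))
cv2.imwrite("pics/c3.png",cv2.resize(im[150:350,150:400][...,::-1],None,fx=2.4,fy=2.4))
E
```

```text
[0.56273614 0.00902048 0.10225185] [-0.2431384   0.26226474 -0.23302908]
tcp box [-0.02526479  0.05091225]
493 ((-22.45315933227539, 103.35140991210938), (63.88674545288086, 53.34173583984375), 89.91861724853516)
```

View pics/c3.png

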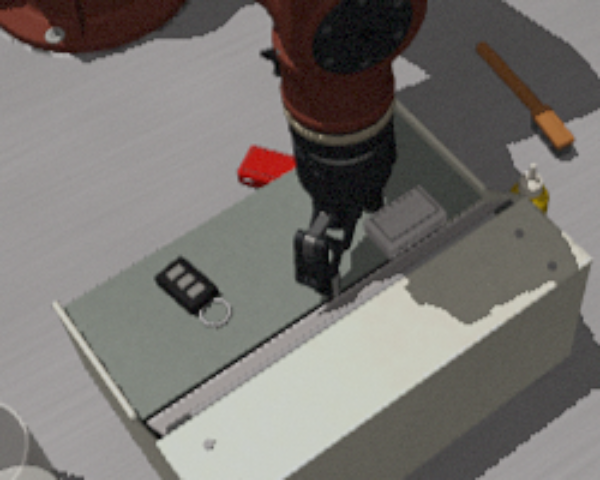

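The tin is now square to the edge near (405, 222), and finger A at (318, 265) is just touching the flap. The key at (187, 287) hasn't moved. Next I'll push the flap past 0.2 rad and hold it there.

{"name": "send_rows", "arguments": {
  "steps": [
    [0,0,0,0.0052,0.0029,0,100],
    [0,0,0,0.0052,0.0029,0,100],
    [0,0,0,0,0,0,100],
    [0,0,0,0,0,0,100],
    [0,0,0,0,0,0,100]
  ]
}}

```text
t: 5.72
tool_pos: [0.5746, 0.0097, 0.1023]
tool_rot: [-3.142, 0.0, 0.573]
force: [-0.8, 0.7, -0.4]
grip_width: 1.001
grip_force: 0.5
```

```bash
cat > look.py <<'E'
import sys
from h import *
s=r.state(); p=s["tool_pos"]; print(p,s["force"])
c,sn=np.cos(.07),np.sin(.07); B=np.array([[c,sn],[-sn,c]]); o=np.array([.5915,-.04])
print("tcp box",B@(p[:2]-o))
im,d=viewer.grab_frame("scene"); P,u,v=pts("scene",d,np.ones((480,640),bool)); Q=(P[:,:2]-o)@B.T
m=(Q[:,1]>.03)&(Q[:,1]<.15)&(abs(P[:,2]-.1285)<.004)&(Q[:,0]>-.1)&(Q[:,0]<.03)
print(m.sum(),cv2.minAreaRect((Q[m]*1000).astype(np.float32)) if m.sum() else 0)
f=(Q[:,1]>-.15)&(Q[:,1]<-.04)&(Q[:,0]>.0)&(Q[:,0]<.048)&(P[:,2]<.158)&(P[:,2]>.09)
a=np.polyfit(P[f,2],Q[f,0],1); print("flap rad",np.arctan2(1,a[0])-.838)
cv2.imwrite(f"pics/{sys.argv[1]}.png",cv2.resize(im[150:350,150:400][...,::-1],None,fx=2.4,fy=2.4))
E
python3 look.py c4
```

```text
[0.57463984 0.00974614 0.1022848 ] [-0.76008883  0.69717157 -0.44588421]
tcp box [-0.01333948  0.05080355]
506 ((-4.990367889404297, 103.10670471191406), (86.43959045410156, 62.32304000854492), 89.90522003173828)
flap rad 0.1805023352214986
```

{"name": "send_rows", "arguments": {
  "steps": [
    [0,0,-2.5,0.0021,0,0,100],
    [0,0,-2.5,0.0021,0,0,100],
    [0,0,0,0,0,0,100],
    [0,0,0,0,0,0,100],
    [0,0,0,0,0,0,100]
  ]
}}

```text
t: 6.4
tool_pos: [0.578, 0.012, 0.1023]
tool_rot: [-3.142, 0.0, 0.66]
force: [-1.5, -0.9, 1.2]
grip_width: 1.002
grip_force: 1.1
```

```bash
python3 look.py c5; python3 - <<'E'
from h import *
c,sn=np.cos(.07),np.sin(.07); B=np.array([[c,sn],[-sn,c]]); o=np.array([.5915,-.04])
d=np.load("pics/scened.npy"); P,u,v=pts("scene",d,np.ones((480,640),bool)); Q=(P[:,:2]-o)@B.T
f=(Q[:,1]>-.15)&(Q[:,1]<-.04)&(Q[:,0]>.0)&(Q[:,0]<.048)&(P[:,2]<.158)&(P[:,2]>.09)
a=np.polyfit(P[f,2],Q[f,0],1); print("shut ref",np.arctan2(1,a[0])-.838)
E
```

```text
[0.57804075 0.01203518 0.10231004] [-1.54521417 -0.88625269  1.17739352]
tcp box [-0.0097868   0.05284913]
483 ((-8.078168869018555, 102.79864501953125), (64.19172668457031, 47.902557373046875), 87.95858764648438)
flap rad -0.07629087069763307
shut ref -0.009608268539824105
```

View pics/c5.png

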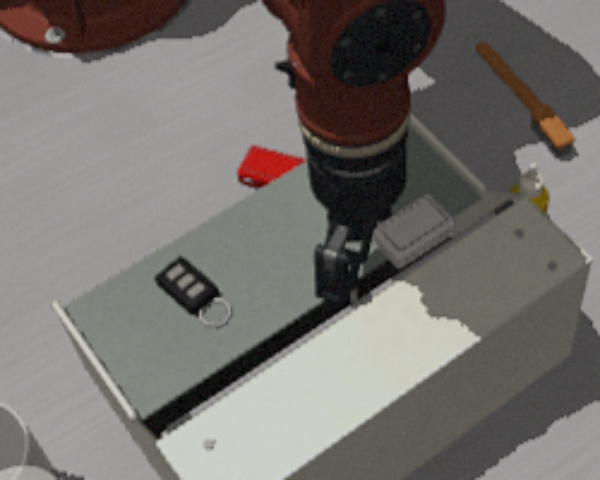

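The flap is clearly open: there is a dark gap along the mouth at (250, 360). The tin is still on the sill at (413, 228). I'll push forward, then swing the hand about finger A so that finger B moves on.

{"name": "send_rows", "arguments": {
  "steps": [
    [0,0,0,0.0042,0.0028,0,100],
    [0,0,0,0.0042,0.0028,0,100],
    [0,0,2.5,0.0021,0,0,100],
    [0,0,2.5,0.0021,0,0,100],
    [0,0,0,0,0,0,100],
    [0,0,0,0,0,0,100],
    [0,0,0,0,0,0,100]
  ]
}}

```text
t: 7.32
tool_pos: [0.5915, 0.0154, 0.1022]
tool_rot: [-3.141, 0.0, 0.573]
force: [-4.1, 1.6, -1.5]
grip_width: 1.001
grip_force: 1.6
```

```bash
python3 look.py c6
```

```text
[0.59151221 0.01539396 0.10219868] [-4.11292082  1.61787923 -1.47490624]
tcp box [0.00388659 0.05525745]
10 ((-11.822378158569336, 96.83129119873047), (12.4577054977417, 6.112208843231201), 54.44880294799805)
flap rad 0.4987318419934491
```

View pics/c6.png

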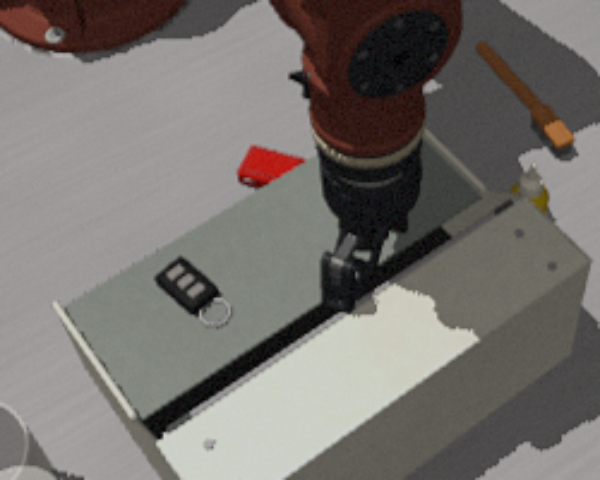

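The tin has gone from the sill and the mouth at (410, 265) looks dark. Before letting go I'll check that nothing is wedged in the gap.

```bash
python3 - <<'E'
from h import *
c,sn=np.cos(.07),np.sin(.07); B=np.array([[c,sn],[-sn,c]]); o=np.array([.5915,-.04])
for cam in("scene","top"):
    im,d=viewer.grab_frame(cam); P,u,v=pts(cam,d,np.ones((480,640),bool)); Q=(P[:,:2]-o)@B.T
    for y0 in(-.12,.07,.10,.13):
        f=(abs(Q[:,1]-y0)<.015)&(Q[:,0]>-.06)&(Q[:,0]<.04)&(P[:,2]<.10)
        g=(abs(Q[:,1]-y0)<.015)&(Q[:,0]>.003)&(Q[:,0]<.035)
        print(cam,y0,f.sum(),np.round(np.c_[Q[f],P[f,2]][::max(1,f.sum()//5)],3).tolist(), "gap z max",P[g,2].max().round(3) if g.any() else None)
    for x in finder.outline_of("tin",cam): print(x["conf"],x["location"])
E
```

```text
scene -0.12 109 [[-0.055, -0.108, 0.003], [-0.054, -0.123, 0.004], [-0.04, -0.109, 0.005], [-0.046, -0.127, 0.008], [-0.048, -0.134, 0.005], [-0.036, -0.127, 0.005]] gap z max None
scene 0.07 23 [[-0.05, 0.085, 0.003], [-0.052, 0.071, 0.005], [-0.046, 0.078, 0.002], [-0.039, 0.085, 0.004], [-0.038, 0.081, 0.005], [-0.037, 0.077, 0.006]] gap z max 0.599
scene 0.1 84 [[-0.054, 0.113, 0.005], [-0.045, 0.11, 0.006], [-0.049, 0.101, 0.001], [-0.041, 0.104, 0.004], [-0.049, 0.086, 0.002], [-0.039, 0.088, 0.005]] gap z max 0.607
scene 0.13 86 [[-0.052, 0.144, 0.008], [-0.053, 0.13, 0.002], [-0.041, 0.139, 0.004], [-0.052, 0.115, 0.005], [-0.041, 0.127, 0.003], [-0.035, 0.117, 0.007]] gap z max None
0.71 [258.3, 219.0]
top -0.12 150 [[0.036, -0.115, 0.099], [0.035, -0.128, 0.009], [0.03, -0.108, 0.008], [0.025, -0.116, 0.008], [0.02, -0.126, 0.004]] gap z max 0.113
top 0.07 0 [] gap z max 0.605
top 0.1 8 [[0.034, 0.112, 0.099], [0.04, 0.114, 0.011], [0.038, 0.114, 0.009], [0.038, 0.112, 0.009], [0.029, 0.115, 0.047], [0.029, 0.112, 0.047], [0.026, 0.115, 0.052], [0.025, 0.115, 0.05]] gap z max 0.611
top 0.13 144 [[0.035, 0.137, 0.099], [0.037, 0.128, 0.005], [0.026, 0.124, 0.046], [0.021, 0.122, 0.046], [0.021, 0.145, 0.011], [0.014, 0.129, 0.02]] gap z max 0.108
0.82 [267.5, 328.5]
```

The view runs through the gap to the floor, and the tin rests inside with its top at about 0.05 m. I'll back out so the flap closes, then lift.

{"name": "send_rows", "arguments": {
  "steps": [
    [0,0,0,0,0,0,100],
    [0,0,0,-0.007,-0.00385,0,100],
    [0,0,0,-0.007,-0.00385,0,100],
    [0,0,0,-0.007,-0.00385,0,100],
    [0,0,0,-0.007,-0.00385,0,100],
    [0,0,0,-0.007,-0.00385,0,100],
    [0,0,0,-0.014,-0.0077,0,100],
    [0,0,0,-0.014,-0.0077,0,100],
    [0,0,0,0,0,-0.03,100],
    [0,0,0,0,0,-0.05,100],
    [0,0,0,0,0,-0.05,100],
    [0,0,0,-0.05,-0.0275,0,100],
    [0,0,0,-0.05,-0.0275,0,100],
    [0,0,0,-0.05,-0.0275,0,100],
    [0,0,0,0,0,0,100],
    [0,0,0,0,0,0,100],
    [0,0,0,0,0,0,100],
    [0,0,0,0,0,0,100]
  ]
}}

```text
t: 9.82
tool_pos: [0.3498, -0.0017, 0.2321]
tool_rot: [-3.141, 0.0, 0.573]
force: [-0.5, -0.3, 1.1]
grip_width: 1.002
grip_force: 0.0
```

```bash
python3 look.py c7
```

```text
[ 0.3497855  -0.00172262  0.23212468] [-0.46693816 -0.29712547  1.10580715]
tcp box [-0.23844531  0.05508984]
84 ((17.32270050048828, 90.53196716308594), (7.886557579040527, 118.66764068603516), 0.3169488310813904)
flap rad -0.012395813364906472
```

View pics/c7.png

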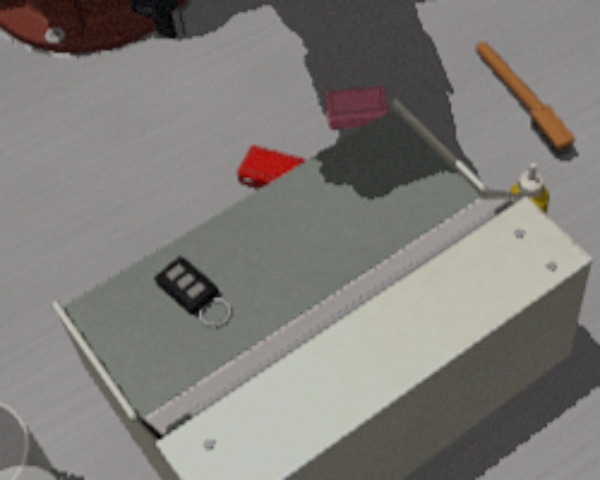

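The flap is shut (its strip runs from (150, 420) to (490, 200)), the tin is gone from the sill, and the key at (187, 287) is where it was.

```bash
python3 -c "
from rig import job_done
print(job_done())"
```

```text
the job is handed in; nothing more can be done
None
```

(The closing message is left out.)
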